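Pry up the slide box lid and hold it ajar

ROBOT

A 7-joint arm with a two-finger parallel gripper is mounted at the origin on a cart in front of the work surface, level with it; the furniture and walls round the work are solid. World frame = base frame: x ahead of the robot, y to its left, z up, the work surface at z = 0. Lengths are in m, angles in rad, forces in N, time in s.
With the tool pointing down it reaches from about 0.425 to 0.825 m from the base axis. Payload 3.6 kg.
Tool frame: the origin (TCP) lies at the very end of the fingers, on their centre line; the grasp point (between the pads) lies 19 mm behind it; z points along the fingers, y is the line along which they close (so a half turn about z gives the same grasp; the last joint's range is limited). The gripper opens to 85 mm and grips with 20 to 120 N. Pads are 22 mm wide; open, the fingers measure 114 mm over their backs; the gripper's body (76 mm by 85 mm) begins 54 mm behind the grasp point. The pads swing forward as they close: fully open they stand 13 mm farther back than shut.
Start: joints at [-1.238, 0.615, -0.013, 1.423, 0.008, 1.103, -0.04], TCP at [0.229, 0.608, 0.231] pointing down, gripper open.
Joint ranges: [-3.12, 3.12], [-0.3, 2.06], [-1.34, 1.32], [0.26, 2.42], [-1.36, 4.5], [0.01, 1.98], [-2.84, 2.84]. Speed limits (rad/s): [2.79, 2.79, 3.14, 3.14, 3.14, 3.14, 3.14].

INTERFACE

Orientations are given as a unit quaternion [w, x, y, z].
In Python, from workcell import env gives the robot as it stands.
- The arm moves only by the tool servo_tool, never from a script. Its argument "series" is a list of rows, each an object with "delta_pos": the shift along the tool's x, y, z in units of 2.5 cm (1.0 is 2.5 cm), a list of three; "spin": the turn about the tool's z in units of 180 degrees (1.0 is 180 degrees); "claw": the closure, from -1 (fully open) to 1 (shut). A call has 1 to 8 rows; each row shifts and turns the commanded pose from where the row before left it, along the tool's axes as they then stand; what a row does not reach is not made up. A row lasts 1/10 s, in which the tool goes at most 50 mm and 8.59 degrees, less where a joint would pass 70% of its speed; a pose out of reach is approached as far as the arm can. A call with a number of a shift or a turn outside -1 to 1 is refused whole. A call with a gripper value outside its range is refused whole. The fingers move at their own pace and stop on an object; "force" is the grip in N (left out, the last holds). Time passes only in rows, so rows that do not move let the fingers close. It gives the time, the measured TCP pose, the force, the opening and the grip force at its end, in the units of the state.
- env.sense(): the state, without advancing time (a new reading comes with each control period).
- env.read_camera(name): name is "side" or "top"; returns a dict with "img" (384x512x3 uint8, red, green, blue), "vertical_fov" (degrees; the focal length in pixels is half the picture's height over the tangent of half this angle, whatever the lens; pixels are square), "cx", "cy" (the principal point, pixels), "R" (3x3) and "t" (3): a world point X has camera coordinates R X + t. Camera axes: x right, y down, z forward; pixel columns grow to the right and rows downward; lengths in m; the calibration is good to about 2 mm. A picture is of the moment at which its call begins. There is no depth.
- env.sign_off(): hands the job in; it is judged then, once.
The state is a dict: "clock": time; "qpos": joint angles; "dq": joint speeds; "joint_efforts": joint torques, N m; "position": TCP position; "tool_rot": TCP orientation; "wrist_force": force on the tool from outside, world axes, zero at the start; "ft_torque": the same for the moment, N m; "opening": finger opening in m; "finger_force": force on a finger pad.
Only numpy, scipy, OpenCV 4.12 (cv2) and the standard library are available. Lean on these libraries where they do the work, as an engineer would, in place of code of your own. Each camera call takes 0.05 s, during which the arm holds its last target. There are 200 camera calls.

TASK

Take the bench spatula, slip its blade under the front lip of the closed slide box and lever the lid up with it. Hold the lid open on the blade at about 40 degrees so that a colleague can look in at the slides; touch the box with the spatula only and leave the other things alone. Finish while still holding: keep the spatula in the gripper and the lid resting steadily on the blade.

Things in the scene. Friction and masses are not known exactly. Their poses are not given: they have to be found in the camera images.
- slide_box: Low flat slide box fixed to the worktop, 88 x 170 mm and 34 mm high, the lid being the top 7 mm. Origin: centre of the underside. Its x axis points from the lip side (front, near the robot) to the hinge side, y along the long side, z up. The front wall stands at x = -42 mm, and its rim ends 26 mm above the worktop, 1 mm under the lid.
- lid_lip (a point): The middle of the front edge of the lid's lip, at the lip's underside; it moves with the lid. The lip is 36 mm wide, 4 mm thick and sticks out 4 mm in front of the box wall, its underside 27 mm above the worktop when shut. The lid is 88 mm from front wall to back.
- box_hinge (a point): The middle of the lid's hinge line, which runs along the box's y at x = +47 mm, 27 mm above the worktop (level with the lid's flat underside).
- slide_box_lid (a joint): Angle of the lid in rad: 0 shut, growing as the lid swings up, stop at 1.83. It starts shut, has no latch, weighs about 80 g and falls shut when not held up (40 degrees is 0.70 rad).
- spatula: Bench spatula lying flat and loose, 193 mm long, about 90 g: dark handle 100 mm long, 14 mm wide, 14 mm high; stiff steel blade 16 mm wide, 2 mm thick, standing out 93 mm in front of it. Origin: front end of the handle, at its underside. x points along the blade to its tip, z up; handle from x = -100 mm to 0, blade flat at z = 7 mm. It balances in the handle's front half.
- blade_tip (a point): The middle of the blade's front edge: 93 mm in front of the spatula's origin, 7 mm above its underside.
- reader: Tall grey fixed instrument at the left of the work, an obstacle only: 375 mm along x, 150 mm along y, 384 mm high. Origin: centre of the underside. The arm may start close beside it, so move out to the right and clear of it first.
- tip_box: Bystander: closed pipette tip box with a clear lid, 66 x 118 x 68 mm, loose. Origin: centre of the underside.
- oil_dropper: Bystander: small dropper bottle, 27 mm across, 82 mm high, loose. Origin: centre of the underside.
- cup_b: Bystander: sample cup with a lid, 64 mm across, 70 mm high, loose. Origin: centre of the underside.
- timer: Bystander: square bench timer, 62 x 62 x 22 mm, loose. Origin: centre of the underside.
There are look-alikes about, which are no part of the job. What is meant by the spatula is not purple, and is the larger of those in its own colour.

How it is judged:
On the way, in this order (a step that is already met when the one before it is completed fails the run):
1. the spatula is in the gripper, lifted off the worktop (contact force between the fingers and spatula above 1 N and height (world z) of spatula above 0.006 m), for 0.2 s.
2. the lid is pried up by the blade, more than 5 degrees (value of joint slide_box_lid above 0.09 rad and contact force between spatula and slide_box above 0.05 N and contact force between the fingers and spatula above 1 N), for 0.1 s.
At the end, for the whole second after the job is handed in: The lid stands still at 40 degrees, give or take 8 (0.56 to 0.84 rad), carried by the blade of the spatula, which is still gripped between the fingers; neither the fingers nor the arm touch the box (value of joint slide_box_lid between 0.56 and 0.84 rad and velocity of joint slide_box_lid between -0.1 and 0.1 rad/s and contact force between spatula and slide_box above 0.05 N and contact force between the fingers and spatula above 1 N and contact force between each of the arm, the fingers and slide_box below 0.1 N); the arm keeps its last pose, push and grip.
It fails at once if the gripper or arm touches the slide box (more than 1 N) (contact force between any of the fingers, the arm and slide_box above 1 N).
It fails at once if a bystander is moved more than 20 mm (distance of any of tip_box, oil_dropper, cup_b, timer from where it was at the start of the episode above 0.02 m).
It also fails if it takes over 45 s, if anything falls off the work surface, if the arm or the gripper's body presses on something with over 40 N, if the wrist force passes 120 N, or if a joint passes its speed limit or range.

## Working session

There is one attempt and no reset: what is moved stays moved. The work goes in short steps, Python scripts to look and compute and a tool call to move; the robot and the scene stay as the last step left them, time stands still between calls to the robot, and variables do not carry over. Pictures are saved under pics/ and viewed, at most 10 in all, crops included, and the job is handed in when it is done.

Besides the shell and the picture viewer there is one more tool, called after ">>>" as a command line: name --argument value ..., lists and objects as JSON in quotes. servo_tool: Moves the arm, as the interface text tells. Its arguments: {"type":"object","properties":{"series":{"type":"array"},"force":{"type":"number"}},"required":["series"]}

```bash
mkdir -p pics; cat > h.py <<'E'
import numpy as np, cv2
from workcell import env
def cam(n,save=None):
    d=env.read_camera(n)
    if save: cv2.imwrite('pics/'+save,cv2.cvtColor(d['img'],cv2.COLOR_RGB2BGR))
    h=d['img'].shape[0]; d['f']=h/2/np.tan(np.radians(d['vertical_fov'])/2)
    d['R']=np.array(d['R']);d['t']=np.array(d['t']);return d
def ray(d,u,v,z):
    r=d['R'].T@np.array([(u-d['cx'])/d['f'],(v-d['cy'])/d['f'],1.]);c=-d['R'].T@d['t']
    return c+r*(z-c[2])/r[2]
def proj(d,X):
    p=d['R']@np.array(X)+d['t'];return np.array([d['cx']+d['f']*p[0]/p[2],d['cy']+d['f']*p[1]/p[2]])
E
python3 - <<'E'
from h import *
for n in('top','side'):
    d=cam(n,n+'0.png');print(n,d['f'],d['cx'],d['cy'],(-d['R'].T@d['t']).round(3),d['R'].round(3).tolist())
a=[cv2.imread(f'pics/{n}0.png') for n in('top','side')]
s=env.sense();print(s['position'],s['tool_rot'],s['opening'],s['clock'])
E
```

```text
top 448.69290229225106 248.77617331810612 191.17477186836862 [0.287 0.109 1.61 ] [[-0.017, -1.0, 0.006], [-0.986, 0.015, -0.167], [0.167, -0.009, -0.986]]
side 413.69834478545766 258.5529199736222 197.07176744316828 [ 0.314 -0.742  1.357] [[0.959, -0.282, -0.013], [-0.244, -0.803, -0.544], [0.143, 0.525, -0.839]]
[0.22858778 0.60775258 0.23025103] [-2.08887522e-04  1.78898179e-01  9.83866916e-01 -1.13574962e-03] 0.08549752221855952 0.1
```

View pics/top0.png

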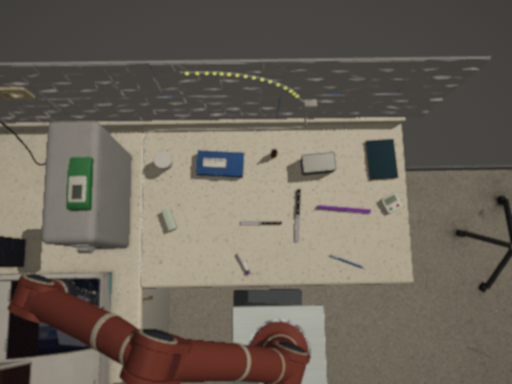

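View pics/side0.png

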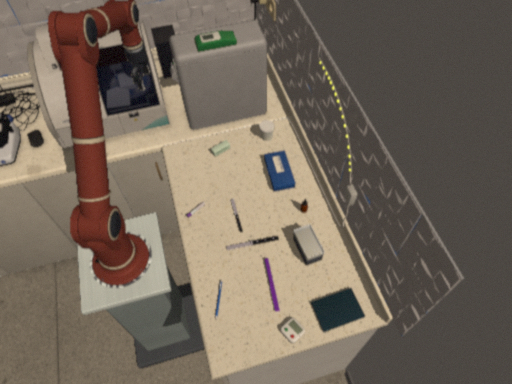

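The slide box is the blue one: top view (219,163), side view (280,170). There are three spatula candidates in the top view:
- (297,215): dark handle, about 53 px long (roughly 190 mm).
- (260,223): dark handle, about 42 px long, so smaller.
- (343,210): purple, so excluded.

The one at (297,215) fits best. I'll confirm it in an enlarged crop.

```bash
python3 - <<'E'
import cv2,numpy as np
a=cv2.imread('pics/top0.png')[140:260,185:335]; b=cv2.imread('pics/side0.png')[140:260,205:335]
a=cv2.resize(a,None,fx=5,fy=5,interpolation=cv2.INTER_CUBIC)
b=cv2.resize(b,None,fx=5,fy=5,interpolation=cv2.INTER_CUBIC)
cv2.imwrite('pics/ca.png',a);cv2.imwrite('pics/cb.png',b)
E
```

```text
(no output)
```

View pics/ca.png

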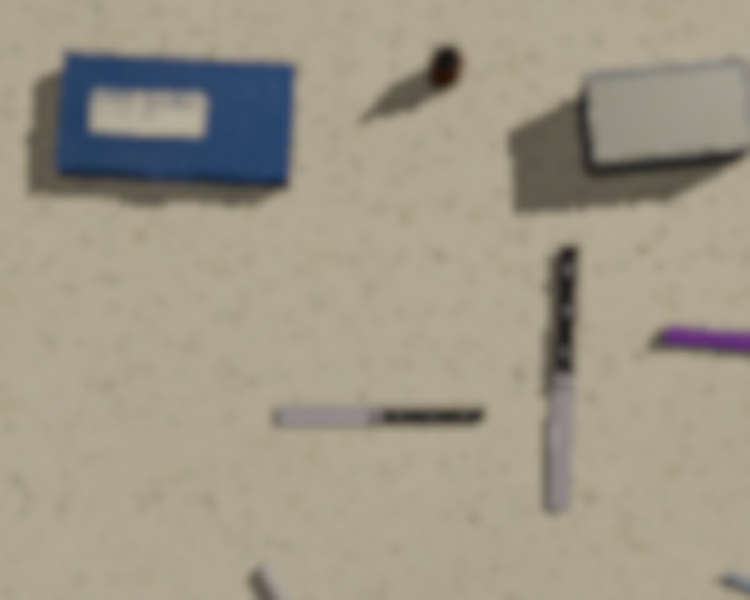

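View pics/cb.png

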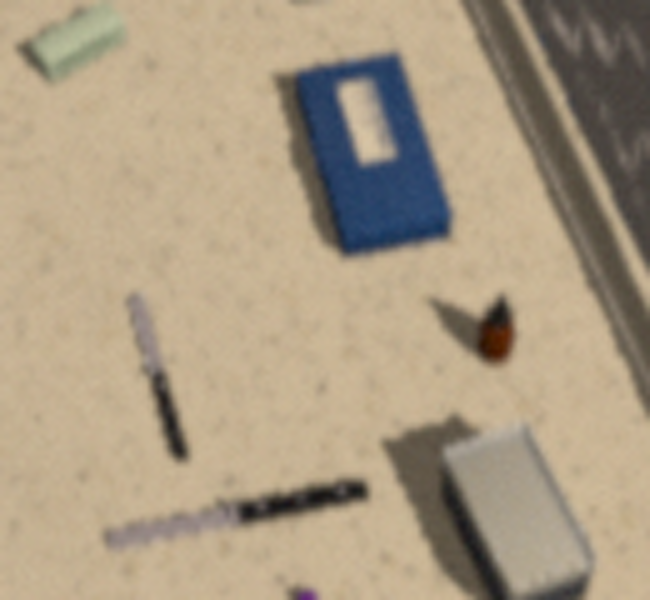

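The larger dark-handled spatula has its tip at (557,510), junction at (563,374) and handle end at (569,248) in the top crop. The blade points toward the robot. The small one, at (280–480,415) in the same crop, is a look-alike. Next I'll work out the poses.

```bash
python3 - <<'E'
from h import *
from scipy.optimize import minimize
D={n:cam(n) for n in('top','side')}
A=lambda u,v:(185+u/5,140+v/5); B=lambda u,v:(205+u/5,140+v/5)
for nm,a,b,z in(('tip',(557,510),(107,538),.008),('junc',(563,374),(238,512),.010),('end',(569,248),(366,490),.012)):
    print(nm,ray(D['top'],*A(*a),z).round(4),ray(D['side'],*B(*b),z).round(4))
M={}
for n,c in(('top',(219,163)),('side',(280,170))):
    im=D[n]['img'].astype(int); m=((im[...,2]-im[...,0])>25).astype(np.uint8)
    w=np.zeros_like(m);w[c[1]-35:c[1]+35,c[0]-40:c[0]+40]=1;m=m*w
    # fill label
    cs,_=cv2.findContours(m,cv2.RETR_EXTERNAL,cv2.CHAIN_APPROX_NONE)
    k=max(cs,key=cv2.contourArea);f=np.zeros((384*4,512*4),np.uint8)
    m2=np.zeros_like(m);cv2.drawContours(m2,[k],-1,1,-1);M[n]=cv2.resize(m2*255,None,fx=4,fy=4,interpolation=cv2.INTER_LINEAR)>127
    print(n,m2.sum())
def loss(p,names=('top','side')):
    x,y,a=p[0],p[1],p[2];L=0
    for n in names:
        P=[]
        for z in(0,.034):
            for sx in(-.044,.044):
                for sy in(-.085,.085):
                    P.append(proj(D[n],[x+np.cos(a)*sx-np.sin(a)*sy,y+np.sin(a)*sx+np.cos(a)*sy,z]))
        P=(np.array(P)+.5)*4-.5
        h=cv2.convexHull(P.astype(np.float32));g=np.zeros(M[n].shape,np.uint8)
        cv2.fillConvexPoly(g,np.round(h*16).astype(np.int32),1,shift=4);L+=np.sum((g>0)!=M[n])
    return L
g=ray(D['top'],219,163,.034);print(g)
for names in(('top','side'),('top',),('side',)):
    best=min((minimize(loss,[g[0]+dx,g[1],a],args=(names,),method='Nelder-Mead',options=dict(initial_simplex=np.array([[g[0]+dx,g[1],a],[g[0]+.02+dx,g[1],a],[g[0]+dx,g[1]+.02,a],[g[0]+dx,g[1],a+.1]]))) for a in(-.1,.0,.1) for dx in (-.01,0)),key=lambda r:r.fun)
    print(names,best.x.round(4),best.fun)
print('tipbox',ray(D['top'],319,158,.068),'dropper',ray(D['top'],*A(445,60),.082),'reader edge',ray(D['top'],131,243,.384),ray(D['top'],131,160,.384))
E
```

```text
tip [ 0.3725 -0.072   0.008 ] [ 0.3718 -0.072   0.008 ]
junc [ 0.4694 -0.0794  0.01  ] [ 0.4678 -0.0802  0.01  ]
end [ 0.5607 -0.0867  0.012 ] [ 0.5618 -0.091   0.012 ]
top 1079
side 788
[0.65849559 0.20005061 0.034     ]
('top', 'side') [ 0.6588  0.1985 -0.096 ] 4546.0
('top',) [ 0.6595  0.198  -0.0574] 2485.0
('side',) [ 0.659   0.2021 -0.109 ] 1967.0
tipbox [ 0.66325494 -0.15525107  0.068     ] dropper [0.68381948 0.00421959 0.082     ] reader edge [0.35689801 0.4197321  0.384     ] [0.58825326 0.42604156 0.384     ]
```

The box is at (0.659, 0.199) with yaw about −0.075. The spatula tip is at (0.372, −0.072), pointing about 175°. I'll grip the handle at about (0.496, −0.083) with tool y at −95°. First I move out to the right, straight along −y.

>>> servo_tool --series '[{"delta_pos": [-0.36, -0.96, 0], "spin": 0, "claw": -1}, {"delta_pos": [-0.36, -0.96, 0], "spin": 0, "claw": -1}, {"delta_pos": [-0.36, -0.96, 0], "spin": 0, "claw": -1}, {"delta_pos": [-0.36, -0.96, 0], "spin": 0, "claw": -1}, {"delta_pos": [-0.36, -0.96, 0], "spin": 0, "claw": -1}, {"delta_pos": [-0.36, -0.96, 0], "spin": 0, "claw": -1}, {"delta_pos": [-0.36, -0.96, 0], "spin": 0, "claw": -1}, {"delta_pos": [-0.36, -0.96, 0], "spin": 0, "claw": -1}]' --force 80

```text
clock: 1.0
position: [0.2285, 0.4021, 0.2312]
tool_rot: [-0.0, 0.179, 0.984, -0.0]
wrist_force: [-0.3, -0.2, 0.3]
opening: 0.0853
finger_force: 0.0
```

>>> servo_tool --series '[{"delta_pos": [-0.91, -0.41, 0], "spin": 0, "claw": -1}, {"delta_pos": [-0.91, -0.41, 0], "spin": 0, "claw": -1}, {"delta_pos": [-0.91, -0.41, 0], "spin": 0, "claw": -1}, {"delta_pos": [-0.91, -0.41, 0], "spin": 0, "claw": -1}, {"delta_pos": [-0.91, -0.41, 0], "spin": 0, "claw": -1}, {"delta_pos": [-0.91, -0.41, 0], "spin": 0, "claw": -1}, {"delta_pos": [-0.91, -0.41, 0], "spin": 0, "claw": -1}, {"delta_pos": [-0.91, -0.41, 0], "spin": 0, "claw": -1}]'

```text
clock: 1.8
position: [0.3707, 0.2617, 0.2313]
tool_rot: [-0.0, 0.179, 0.984, 0.0]
wrist_force: [0.1, -0.3, 0.4]
opening: 0.0853
finger_force: 0.0
```

>>> servo_tool --series '[{"delta_pos": [-0.795, -0.93, 0.3], "spin": 0, "claw": -1}, {"delta_pos": [-0.795, -0.93, 0.3], "spin": 0, "claw": -1}, {"delta_pos": [-0.795, -0.93, 0.3], "spin": 0, "claw": -1}, {"delta_pos": [-0.795, -0.93, 0.3], "spin": 0, "claw": -1}, {"delta_pos": [-0.795, -0.93, 0.3], "spin": 0, "claw": -1}, {"delta_pos": [-0.795, -0.93, 0.3], "spin": 0, "claw": -1}, {"delta_pos": [-0.795, -0.93, 0.3], "spin": 0, "claw": -1}, {"delta_pos": [-0.795, -0.93, 0.3], "spin": 0, "claw": -1}]'

```text
clock: 2.6
position: [0.4538, 0.0313, 0.1711]
tool_rot: [0.0, 0.179, 0.984, 0.0]
wrist_force: [-0.1, -0.6, -0.6]
opening: 0.0855
finger_force: 0.0
```

>>> servo_tool --series '[{"delta_pos": [-0.795, -0.93, 0.3], "spin": 0, "claw": -1}, {"delta_pos": [-0.795, -0.93, 0.3], "spin": 0, "claw": -1}, {"delta_pos": [-0.795, -0.93, 0.3], "spin": 0, "claw": -1}, {"delta_pos": [-0.795, -0.93, 0.3], "spin": 0, "claw": -1}, {"delta_pos": [0, 0, 0], "spin": 0.045, "claw": -1}, {"delta_pos": [0, 0, 0], "spin": 0.045, "claw": -1}, {"delta_pos": [0, 0, 0], "spin": 0.045, "claw": -1}, {"delta_pos": [0, 0, 0], "spin": 0.045, "claw": -1}]'

```text
clock: 3.4
position: [0.4951, -0.0827, 0.1412]
tool_rot: [-0.0, 0.449, 0.894, 0.0]
wrist_force: [-0.5, -0.7, -0.6]
opening: 0.0853
finger_force: 0.0
```

>>> servo_tool --series '[{"delta_pos": [0, 0, 0], "spin": 0.045, "claw": -1}, {"delta_pos": [0, 0, 0], "spin": 0.045, "claw": -1}, {"delta_pos": [0, 0, 0], "spin": 0.045, "claw": -1}, {"delta_pos": [0, 0, 0], "spin": 0.045, "claw": -1}, {"delta_pos": [0, 0, 0], "spin": 0.045, "claw": -1}, {"delta_pos": [0, 0, 0], "spin": 0.045, "claw": -1}, {"delta_pos": [0, 0, 0], "spin": 0.045, "claw": -1}, {"delta_pos": [0, 0, 0], "spin": 0.045, "claw": -1}]'

```text
clock: 4.2
position: [0.4952, -0.0824, 0.1413]
tool_rot: [-0.0, 0.858, 0.514, 0.0]
wrist_force: [-0.4, 0.0, 1.2]
opening: 0.0854
finger_force: 0.0
```

>>> servo_tool --series '[{"delta_pos": [0, 0, 0], "spin": 0.045, "claw": -1}, {"delta_pos": [0, 0, 0], "spin": 0.045, "claw": -1}, {"delta_pos": [0, 0, 0], "spin": 0.045, "claw": -1}, {"delta_pos": [0, 0, 0], "spin": 0.045, "claw": -1}, {"delta_pos": [0, 0, 0], "spin": 0.045, "claw": -1}, {"delta_pos": [0, 0, 0], "spin": 0.045, "claw": -1}, {"delta_pos": [0, 0, 0], "spin": 0.045, "claw": -1}, {"delta_pos": [0, 0, 0], "spin": 0.045, "claw": -1}]'

```text
clock: 5.0
position: [0.4952, -0.0823, 0.1412]
tool_rot: [-0.0, 1.0, -0.025, -0.0]
wrist_force: [-0.6, 0.5, -0.7]
opening: 0.0852
finger_force: 0.0
```

>>> servo_tool --series '[{"delta_pos": [0, 0, 0.9], "spin": 0.012, "claw": -1}, {"delta_pos": [0, 0, 0.9], "spin": 0, "claw": -1}, {"delta_pos": [0, 0, 0.9], "spin": 0, "claw": -1}, {"delta_pos": [0, 0, 0.9], "spin": 0, "claw": -1}, {"delta_pos": [0, 0, 0.9], "spin": 0, "claw": -1}, {"delta_pos": [0, 0, 0.6], "spin": 0, "claw": -1}, {"delta_pos": [0, 0, 0.38], "spin": 0, "claw": -1}, {"delta_pos": [0, 0, 0], "spin": 0, "claw": -1}]'

```text
clock: 5.8
position: [0.4946, -0.0823, 0.0033]
tool_rot: [-0.0, 0.999, -0.042, -0.001]
wrist_force: [-0.5, -0.7, 0.2]
opening: 0.0854
finger_force: 0.0
```

```bash
python3 - <<'E'
from h import *
d=cam('top');a=d['img'][165:265,230:360][...,::-1]
e=cam('side');b=e['img'][190:290,200:330][...,::-1]
cv2.imwrite('pics/g1.png',cv2.resize(np.hstack([a,b]),None,fx=3,fy=3,interpolation=cv2.INTER_CUBIC))
E
```

```text
(no output)
```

View pics/g1.png

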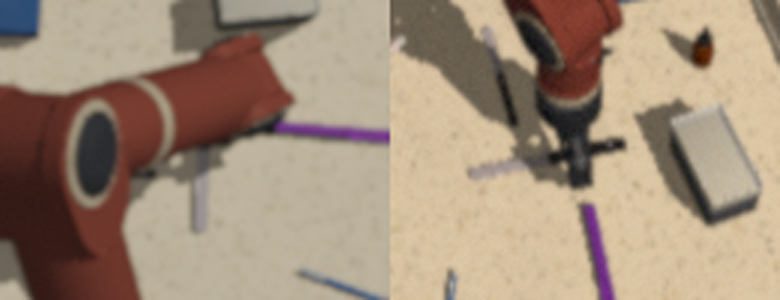

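The fingers straddle the handle at about (575,155) in the side half, clear of the purple look-alike at (590,205). I'll close and then lift.

>>> servo_tool --series '[{"delta_pos": [0, 0, 0], "spin": 0, "claw": 1}, {"delta_pos": [0, 0, 0], "spin": 0, "claw": 1}, {"delta_pos": [0, 0, 0], "spin": 0, "claw": 1}, {"delta_pos": [0, 0, 0], "spin": 0, "claw": 1}, {"delta_pos": [0, 0, 0], "spin": 0, "claw": 1}, {"delta_pos": [0, 0, 0], "spin": 0, "claw": 1}, {"delta_pos": [0, 0, 0], "spin": 0, "claw": 1}, {"delta_pos": [0, 0, 0], "spin": 0, "claw": 1}]' --force 100

```text
clock: 6.7
position: [0.4953, -0.0826, 0.0049]
tool_rot: [-0.0, 0.999, -0.042, 0.0]
wrist_force: [-0.9, 1.2, 4.8]
opening: 0.0106
finger_force: 98.3
```

>>> servo_tool --series '[{"delta_pos": [0, 0, -0.3], "spin": 0, "claw": 1}, {"delta_pos": [0, 0, -0.6], "spin": 0, "claw": 1}, {"delta_pos": [0, 0, -0.9], "spin": 0, "claw": 1}, {"delta_pos": [0, 0, -0.9], "spin": 0, "claw": 1}, {"delta_pos": [0, 0, -0.9], "spin": 0, "claw": 1}, {"delta_pos": [0, 0, -0.9], "spin": 0, "claw": 1}, {"delta_pos": [0, 0, -0.5], "spin": 0, "claw": 1}, {"delta_pos": [0, 0, 0], "spin": 0, "claw": 1}]'

```text
clock: 7.5
position: [0.4959, -0.083, 0.1307]
tool_rot: [0.0, 0.999, -0.042, 0.002]
wrist_force: [0.1, 0.1, -0.3]
opening: 0.0105
finger_force: 98.0
```

```bash
python3 - <<'E'
from h import *
d=cam('top','t2.png');a=d['img'][165:265,230:360][...,::-1]
e=cam('side','s2.png');b=e['img'][160:260,200:330][...,::-1]
cv2.imwrite('pics/g2.png',cv2.resize(np.hstack([a,b]),None,fx=3,fy=3,interpolation=cv2.INTER_CUBIC))
print(env.sense())
E
```

```text
{'clock': 7.6, 'qpos': array([-0.4465317 ,  0.69562396,  0.91368476,  1.98309547, -0.74780595,
        0.84264872, -0.76376515]), 'dq': array([ 0.00651419,  0.01544267, -0.01439659,  0.00996207, -0.00199751,
        0.00058073, -0.00060471]), 'joint_efforts': array([ 3.81772080e-02, -3.71139050e+01,  9.68524754e+00, -1.09642687e+01,
        1.59666454e-02, -3.14714655e-02, -4.84635399e-03]), 'position': array([ 0.49469633, -0.08213713,  0.12875106]), 'tool_rot': array([-2.55914610e-04,  9.99138828e-01, -4.14883818e-02, -5.01320253e-04]), 'wrist_force': array([-0.57363368,  0.50220964, -1.57191307]), 'ft_torque': array([ 0.02342168,  0.0243641 , -0.01593487]), 'finger_force': 97.99208521842957, 'opening': 0.01113658624624919}
```

View pics/g2.png

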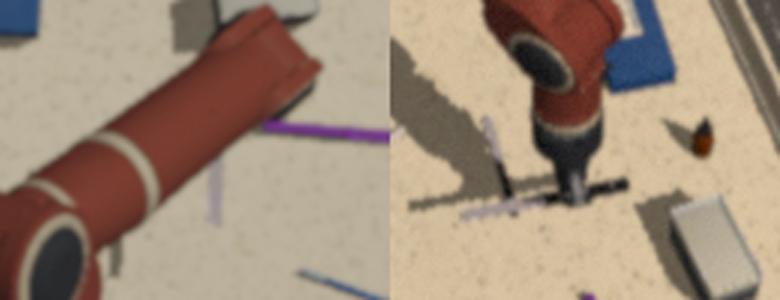

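The spatula is held level. Now I turn it half a turn counter-clockwise (negative spin), above everything nearby.

>>> servo_tool --series '[{"delta_pos": [0, 0, 0], "spin": -0.0455, "claw": 1}, {"delta_pos": [0, 0, 0], "spin": -0.0455, "claw": 1}, {"delta_pos": [0, 0, 0], "spin": -0.0455, "claw": 1}, {"delta_pos": [0, 0, 0], "spin": -0.0455, "claw": 1}, {"delta_pos": [0, 0, 0], "spin": -0.0455, "claw": 1}, {"delta_pos": [0, 0, 0], "spin": -0.0455, "claw": 1}, {"delta_pos": [0, 0, 0], "spin": -0.0455, "claw": 1}, {"delta_pos": [0, 0, 0], "spin": -0.0455, "claw": 1}]'

```text
clock: 8.4
position: [0.4941, -0.0823, 0.1279]
tool_rot: [-0.001, 0.861, 0.508, -0.001]
wrist_force: [1.2, 0.6, -1.0]
opening: 0.0106
finger_force: 98.0
```

>>> servo_tool --series '[{"delta_pos": [0, 0, 0], "spin": -0.0455, "claw": 1}, {"delta_pos": [0, 0, 0], "spin": -0.0455, "claw": 1}, {"delta_pos": [0, 0, 0], "spin": -0.0455, "claw": 1}, {"delta_pos": [0, 0, 0], "spin": -0.0455, "claw": 1}, {"delta_pos": [0, 0, 0], "spin": -0.0455, "claw": 1}, {"delta_pos": [0, 0, 0], "spin": -0.0455, "claw": 1}, {"delta_pos": [0, 0, 0], "spin": -0.0455, "claw": 1}, {"delta_pos": [0, 0, 0], "spin": -0.0455, "claw": 1}]'

```text
clock: 9.2
position: [0.4941, -0.0824, 0.1279]
tool_rot: [-0.002, 0.449, 0.893, -0.0]
wrist_force: [0.1, -0.3, -0.2]
opening: 0.0104
finger_force: 98.0
```

>>> servo_tool --series '[{"delta_pos": [0, 0, 0], "spin": -0.0455, "claw": 1}, {"delta_pos": [0, 0, 0], "spin": -0.0455, "claw": 1}, {"delta_pos": [0, 0, 0], "spin": -0.0455, "claw": 1}, {"delta_pos": [0, 0, 0], "spin": -0.0455, "claw": 1}, {"delta_pos": [0, 0, 0], "spin": -0.0455, "claw": 1}, {"delta_pos": [0, 0, 0], "spin": -0.0455, "claw": 1}, {"delta_pos": [0, 0, 0], "spin": 0, "claw": 1}]'

```text
clock: 9.9
position: [0.4941, -0.0827, 0.1281]
tool_rot: [-0.001, 0.04, 0.999, 0.001]
wrist_force: [-0.4, 0.8, -0.8]
opening: 0.0108
finger_force: 98.0
```

```bash
python3 - <<'E'
from h import *
s=env.sense();print(s['qpos'].round(2),s['position'],s['tool_rot'],s['opening'])
E
```

```text
[ 0.12  0.53 -0.    1.97  0.    0.65  1.61] [ 0.49412382 -0.08267846  0.12809993] [-1.37101446e-03  4.04480402e-02  9.99180523e-01  5.98288653e-04] 0.010782394113810916
```

>>> servo_tool --series '[{"delta_pos": [0.175, 0.98, 0], "spin": 0, "claw": 1}, {"delta_pos": [0.175, 0.98, 0], "spin": 0, "claw": 1}, {"delta_pos": [0.175, 0.98, 0], "spin": 0, "claw": 1}, {"delta_pos": [0.175, 0.98, 0], "spin": 0, "claw": 1}, {"delta_pos": [0.175, 0.98, 0], "spin": 0, "claw": 1}, {"delta_pos": [0.175, 0.98, 0], "spin": 0, "claw": 1}, {"delta_pos": [0.175, 0.98, 0], "spin": 0, "claw": 1}, {"delta_pos": [0.175, 0.98, 0], "spin": 0, "claw": 1}]'

```text
clock: 10.7
position: [0.4751, 0.1165, 0.1285]
tool_rot: [-0.001, 0.042, 0.999, -0.0]
wrist_force: [-0.1, 0.2, -1.2]
opening: 0.0109
finger_force: 98.1
```

>>> servo_tool --series '[{"delta_pos": [0.175, 0.98, 0.4], "spin": 0, "claw": 1}, {"delta_pos": [0.175, 0.98, 0.6], "spin": 0, "claw": 1}, {"delta_pos": [0.175, 0.98, 0.7], "spin": 0, "claw": 1}, {"delta_pos": [0.175, 0.98, 0.7], "spin": 0, "claw": 1}, {"delta_pos": [0, 0, 0.7], "spin": 0, "claw": 1}, {"delta_pos": [0, 0, 0.6], "spin": 0, "claw": 1}, {"delta_pos": [0, 0, 0], "spin": 0, "claw": 1}]'

```text
clock: 11.4
position: [0.4643, 0.214, 0.0344]
tool_rot: [-0.003, 0.041, 0.999, -0.001]
wrist_force: [-0.2, -0.4, -0.5]
opening: 0.0108
finger_force: 98.1
```

```bash
python3 - <<'E'
from h import *
d=cam('top','t3.png');a=d['img'][140:230,190:290][...,::-1]
e=cam('side','s3.png');b=e['img'][140:230,215:315][...,::-1]
s=env.sense();print(s['position'],s['tool_rot'],s['wrist_force'],s['qpos'].round(2))
cv2.imwrite('pics/g3.png',cv2.resize(np.hstack([a,b]),None,fx=4,fy=4,interpolation=cv2.INTER_CUBIC))
E
```

```text
[0.46598372 0.2143102  0.03638631] [-6.30637704e-04  4.10447771e-02  9.99157019e-01 -4.23686370e-04] [-0.4756069   0.19566132 -0.94003257] [-0.49  0.7   0.03  2.   -0.04  0.45  1.05]
```

View pics/g3.png

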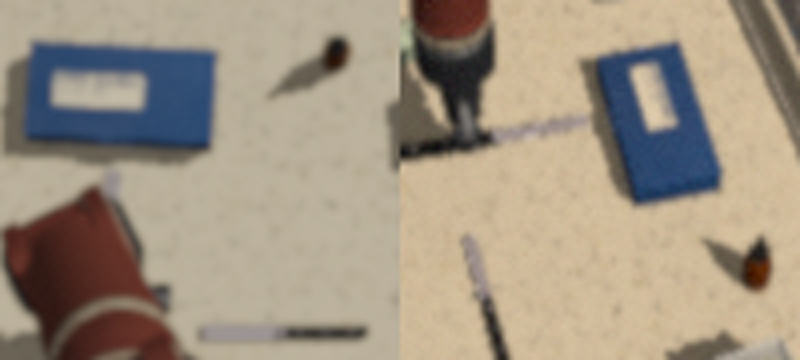

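The tip shows at top (217.5,183.5) and side (262,170), a short gap in front of the box's front wall. I'll triangulate it and the lid's front edge.

```bash
python3 - <<'E'
from h import *
T=cam('top');S=cam('side')
for z in(.03,.034,.038,.042,.046,.05): print(z,ray(T,217.5,183.0,z).round(4)[:2],ray(S,262.2,170,z).round(4)[:2])
C=lambda u,v:(190+u/4,140+v/4);D=lambda u,v:(215+(u-400)/4,140+v/4)
for nm,p in(('FL',(27,136)),('FR',(212,146)),('BL',(33,42)),('BR',(216,52))): print(nm,ray(T,*C(*p),.034).round(4))
for nm,p in(('BR',(679,43)),('BL?',(598,58)),('front-R top',(635,192)),('back-R',(718,180))): print('s',nm,ray(S,*D(*p),.034).round(4))
E
```

```text
0.03 [0.5861 0.2061] [0.5908 0.2083]
0.034 [0.5853 0.2058] [0.5899 0.2055]
0.038 [0.5846 0.2056] [0.5891 0.2026]
0.042 [0.5838 0.2053] [0.5883 0.1997]
0.046 [0.583  0.2051] [0.5874 0.1969]
0.05 [0.5823 0.2048] [0.5866 0.194 ]
FL [0.6193 0.28   0.034 ]
FR [0.6076 0.1144 0.034 ]
BL [0.706  0.2748 0.034 ]
BR [0.6942 0.1095 0.034 ]
s BR [0.7068 0.2727 0.034 ]
s BL? [0.6215 0.2782 0.034 ]
s front-R top [0.6078 0.1094 0.034 ]
s back-R [0.689  0.0994 0.034 ]
```

The tip is at about (0.588, 0.204, 0.037) and the wall at about x = 0.615. I'll drop to blade height of about 21 mm, below the lip, and advance to just short of the wall.

>>> servo_tool --series '[{"delta_pos": [0, 0, 0.35], "spin": 0, "claw": 1}, {"delta_pos": [0, 0, 0.31], "spin": 0, "claw": 1}, {"delta_pos": [0, 0, 0], "spin": 0, "claw": 1}, {"delta_pos": [-0.3, 0, 0], "spin": 0, "claw": 1}, {"delta_pos": [-0.3, 0, 0], "spin": 0, "claw": 1}, {"delta_pos": [-0.2, 0, 0], "spin": 0, "claw": 1}, {"delta_pos": [-0.06, 0, 0], "spin": 0, "claw": 1}, {"delta_pos": [0, 0, 0], "spin": 0, "claw": 1}]'

```text
clock: 12.4
position: [0.4882, 0.2128, 0.0204]
tool_rot: [0.0, 0.04, 0.999, 0.0]
wrist_force: [-0.4, 0.7, -0.7]
opening: 0.0106
finger_force: 98.1
```

>>> servo_tool --series '[{"delta_pos": [-0.05, 0, 0], "spin": 0, "claw": 1}, {"delta_pos": [-0.05, 0, 0], "spin": 0, "claw": 1}, {"delta_pos": [0, 0, 0], "spin": 0, "claw": 1}]'

```text
clock: 12.7
position: [0.4903, 0.2127, 0.0203]
tool_rot: [0.0, 0.04, 0.999, -0.0]
wrist_force: [0.3, 0.4, 0.1]
opening: 0.0106
finger_force: 98.1
```

>>> servo_tool --series '[{"delta_pos": [-0.04, 0, 0], "spin": 0, "claw": 1}, {"delta_pos": [-0.04, 0, 0], "spin": 0, "claw": 1}, {"delta_pos": [0, 0, 0], "spin": 0, "claw": 1}]'

```text
clock: 13.0
position: [0.4923, 0.2125, 0.0203]
tool_rot: [-0.0, 0.04, 0.999, -0.0]
wrist_force: [-1.0, -0.6, -1.5]
opening: 0.0106
finger_force: 98.1
```

>>> servo_tool --series '[{"delta_pos": [-0.04, 0, 0], "spin": 0, "claw": 1}, {"delta_pos": [0, 0, 0], "spin": 0, "claw": 1}]'

```text
clock: 13.2
position: [0.4924, 0.2125, 0.0201]
tool_rot: [-0.001, 0.04, 0.999, -0.0]
wrist_force: [-1.3, -0.7, -0.7]
opening: 0.0106
finger_force: 98.1
```

>>> servo_tool --series '[{"delta_pos": [-0.04, 0, 0], "spin": 0, "claw": 1}, {"delta_pos": [0, 0, 0], "spin": 0, "claw": 1}]'

```text
clock: 13.4
position: [0.4924, 0.2124, 0.02]
tool_rot: [-0.002, 0.04, 0.999, -0.0]
wrist_force: [-4.5, 0.8, -0.7]
opening: 0.0105
finger_force: 98.2
```

The tip touched the wall with the TCP at x = 0.4924. I'll back off a hair and lift.

>>> servo_tool --series '[{"delta_pos": [0.08, 0, 0], "spin": 0, "claw": 1}, {"delta_pos": [0, 0, -0.12], "spin": 0, "claw": 1}, {"delta_pos": [0, 0, -0.12], "spin": 0, "claw": 1}, {"delta_pos": [0, 0, -0.12], "spin": 0, "claw": 1}, {"delta_pos": [0, 0, -0.12], "spin": 0, "claw": 1}, {"delta_pos": [0, 0, 0], "spin": 0, "claw": 1}]'

```text
clock: 14.0
position: [0.4929, 0.2125, 0.0329]
tool_rot: [0.001, 0.04, 0.999, 0.0]
wrist_force: [-0.6, -0.3, -1.7]
opening: 0.0107
finger_force: 98.1
```

```bash
python3 - <<'E'
from h import *
e=cam('side','s4.png');b=e['img'][140:220,225:315][...,::-1]
s=env.sense();print(s['position'],s['wrist_force'],s['ft_torque'])
cv2.imwrite('pics/g4.png',cv2.resize(b,None,fx=7,fy=7,interpolation=cv2.INTER_CUBIC))
E
```

```text
[0.49291019 0.21249163 0.03274724] [ 0.34875315 -0.64136266 -1.48799934] [-0.06912682  0.14617891 -0.05803701]
```

View pics/g4.png

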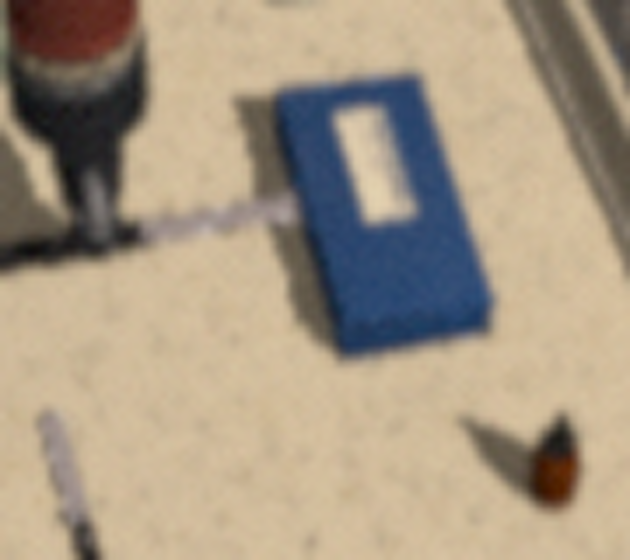

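>>> servo_tool --series '[{"delta_pos": [0, 0, -0.1], "spin": 0, "claw": 1}, {"delta_pos": [-0.05, 0, -0.1], "spin": 0, "claw": 1}, {"delta_pos": [-0.05, 0, -0.1], "spin": 0, "claw": 1}, {"delta_pos": [-0.05, 0, -0.1], "spin": 0, "claw": 1}, {"delta_pos": [-0.05, 0, -0.1], "spin": 0, "claw": 1}, {"delta_pos": [0, 0, 0], "spin": 0, "claw": 1}]'

```text
clock: 14.65
position: [0.4955, 0.2122, 0.0448]
tool_rot: [-0.002, 0.04, 0.999, -0.0]
wrist_force: [-5.3, 0.0, -0.4]
opening: 0.0109
finger_force: 98.2
```

```bash
python3 - <<'E'
from h import *
e=cam('side','s5.png');b=e['img'][140:200,235:315][...,::-1]
d=cam('top','t5.png');a=d['img'][140:200,190:270][...,::-1]
s=env.sense();print(s['position'],s['wrist_force'],s['ft_torque'])
cv2.imwrite('pics/g5.png',cv2.resize(np.hstack([a,b]),None,fx=5,fy=5,interpolation=cv2.INTER_CUBIC))
E
```

```text
[0.49554644 0.21222708 0.04469313] [-0.93955552  0.80473431 -1.89871446] [0.07826809 0.03787011 0.05381968]
```

View pics/g5.png

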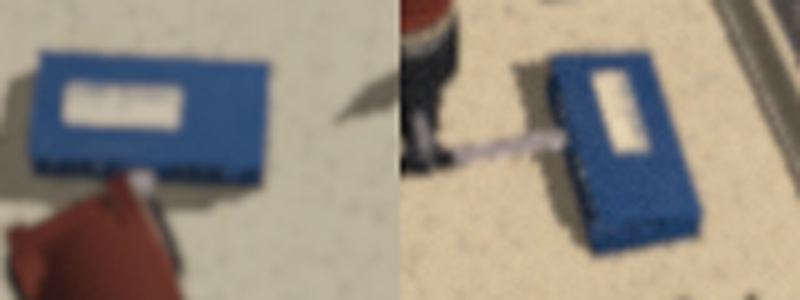

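The lid is rising: a dark gap shows under its front edge at (50–260,170) in the top half. I'll keep lifting and follow the arc.

>>> servo_tool --series '[{"delta_pos": [0, 0, -0.12], "spin": 0, "claw": 1}, {"delta_pos": [-0.03, 0, -0.12], "spin": 0, "claw": 1}, {"delta_pos": [-0.05, 0, -0.12], "spin": 0, "claw": 1}, {"delta_pos": [-0.05, 0, -0.12], "spin": 0, "claw": 1}, {"delta_pos": [-0.05, 0, -0.12], "spin": 0, "claw": 1}, {"delta_pos": [-0.05, 0, 0], "spin": 0, "claw": 1}]'

```text
clock: 15.35
position: [0.5037, 0.2118, 0.0604]
tool_rot: [0.001, 0.04, 0.999, 0.0]
wrist_force: [-0.8, 1.3, -0.8]
opening: 0.0107
finger_force: 98.1
```

```bash
python3 - <<'E'
from h import *
e=cam('side','s6.png');b=e['img'][130:200,235:315][...,::-1]
d=cam('top','t6.png');a=d['img'][130:200,190:270][...,::-1]
s=env.sense();print(s['position'],s['tool_rot'],s['wrist_force'],s['ft_torque'])
cv2.imwrite('pics/g6.png',cv2.resize(np.hstack([a,b]),None,fx=5,fy=5,interpolation=cv2.INTER_CUBIC))
E
```

```text
[0.50365135 0.21169926 0.06002605] [6.21280231e-04 4.02003417e-02 9.99191432e-01 1.68010804e-04] [-0.49291234  0.64019672 -1.56396648] [ 0.06064943 -0.02687876 -0.01042418]
```

View pics/g6.png

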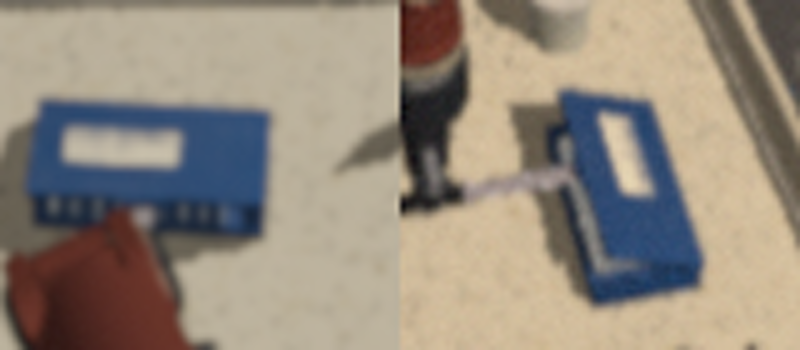

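The lid is open about 24° on the blade tip, with the slides visible under the lid's front edge at (50–250,215). Geometry says about 13 mm further forward and 20 mm up gives 40°.

>>> servo_tool --series '[{"delta_pos": [-0.1, 0, -0.16], "spin": 0, "claw": 1}, {"delta_pos": [-0.1, 0, -0.16], "spin": 0, "claw": 1}, {"delta_pos": [-0.1, 0, -0.16], "spin": 0, "claw": 1}, {"delta_pos": [-0.1, 0, -0.16], "spin": 0, "claw": 1}, {"delta_pos": [-0.1, 0, -0.14], "spin": 0, "claw": 1}, {"delta_pos": [0, 0, 0], "spin": 0, "claw": 1}, {"delta_pos": [0, 0, 0], "spin": 0, "claw": 1}]'

```text
clock: 16.15
position: [0.5159, 0.2107, 0.0795]
tool_rot: [0.0, 0.04, 0.999, 0.0]
wrist_force: [0.9, 0.4, -1.3]
opening: 0.0103
finger_force: 98.1
```

```bash
cat > lab.py <<'E'
from h import *
from scipy.optimize import least_squares
T=cam('top','t7.png');S=cam('side','s7.png')
def label(im,c,r):   # centroid of the white label: light, enclosed by blue
    im=im.astype(int);x0,y0=c[0]-r,c[1]-r
    w=im[y0:y0+2*r,x0:x0+2*r]
    blue=((w[...,2]-w[...,0])>20).astype(np.uint8)
    cs,h=cv2.findContours(blue,cv2.RETR_CCOMP,cv2.CHAIN_APPROX_NONE)
    k=max((c for c,hh in zip(cs,h[0]) if hh[3]>=0),key=cv2.contourArea)
    m=cv2.moments(k);return np.array([x0+m['m10']/m['m00'],y0+m['m01']/m['m00']]),m['m00']
def tri(a,b):
    r=least_squares(lambda X:np.r_[proj(T,X)-a,proj(S,X)-b],[.66,.2,.05]);return r.x,np.abs(r.fun).max()
rd=lambda f:cv2.imread('pics/'+f)[...,::-1]
yaw=-.075;ex=np.array([np.cos(yaw),np.sin(yaw)]);H=np.array([.657,.197])+.047*ex
for t,s in((rd('top0.png'),rd('side0.png')),(rd('t6.png'),rd('s6.png')),(T['img'],S['img'])):
    a,A=label(t,(219,160),35);b,B=label(s,(280,165),35);X,e=tri(a,b)
    d=-(X[:2]-H)@ex;print(a.round(1),A,b.round(1),B,X.round(4),'err px',round(e,2),'label angle',np.arctan2(X[2]-.027,d).round(3))
s=env.sense();print(s['position'],s['wrist_force'],s['dq'].round(3),s['clock'],s['finger_force'])
E
python3 lab.py
```

```text
[214.4 162.3] 257.5 [277.7 163.8] 166.5 [0.6597 0.2166 0.0347] err px 0.37 label angle 0.167
[213.9 159.2] 217.0 [279.5 160.4] 139.0 [0.667  0.2172 0.0534] err px 0.36 label angle 0.6
[213.8 156.4] 173.5 [281.6 158.8] 113.0 [0.6752 0.2167 0.0614] err px 0.36 label angle 0.848
[0.51541128 0.21066608 0.079251  ] [-0.05387631 -0.67609466 -1.53189627] [-0.     0.002  0.     0.003  0.     0.002 -0.001] 16.25 98.05440187454224
```

The label triangulation puts the lid at about 0.68 rad (39°), against 0.70 planned. I'll hold briefly, recheck that it's steady and hand in.

>>> servo_tool --series '[{"delta_pos": [0, 0, 0], "spin": 0, "claw": 1}, {"delta_pos": [0, 0, 0], "spin": 0, "claw": 1}, {"delta_pos": [0, 0, 0], "spin": 0, "claw": 1}, {"delta_pos": [0, 0, 0], "spin": 0, "claw": 1}, {"delta_pos": [0, 0, 0], "spin": 0, "claw": 1}]'

```text
clock: 16.75
position: [0.5153, 0.2106, 0.0792]
tool_rot: [-0.0, 0.04, 0.999, -0.0]
wrist_force: [-0.1, -0.7, -1.9]
opening: 0.0109
finger_force: 98.0
```

```bash
python3 lab.py | tail -2; python3 -c "
from workcell import env
print(env.sign_off())"
```

```text
[214.  156.5] 178.0 [281.5 159. ] 112.0 [0.675  0.2163 0.0604] err px 0.35 label angle 0.83
[0.51533066 0.21066959 0.07928265] [-0.56160244 -0.15058996 -1.6575408 ] [ 0.001  0.     0.     0.     0.    -0.     0.001] 16.85 98.04466009140015
the job is handed in; nothing more can be done
None
```

I handed the job in at about 17 s: the lid is held at an estimated 38–39° on the blade tip and looks steady, with the spatula still in the gripper; no verdict came back.

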